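# Push-open cup cupboard at the coffee bar

## Robot

A 7-joint arm with a two-finger parallel gripper is mounted at the origin on the work surface. World frame = base frame: x ahead of the robot, y to its left, z up, the work surface at z = 0. Lengths are in m, angles in rad, forces in N, time in s.
With the tool pointing down it reaches from about 0.4 to 0.85 m from the base axis. Payload 10.4 kg.
Tool frame: the origin (TCP) lies between the finger pads; the fingertips stand ahead of it and the grasp point (between the pads) lies 3 mm ahead of it (r.tips_ahead is the z of the fingertips in the tool frame, in m); z points along the fingers, y is the line along which they close (so a half turn about z gives the same grasp; the last joint's range is limited). The gripper opens to 87 mm and grips with 3 to 60 N. Pads are 19 mm wide; open, the fingers measure 117 mm over their backs; the gripper's body (75 mm by 190 mm) begins 51 mm behind the grasp point.
Start: joints at [-1.367, 0.332, -0.065, 1.46, 0.022, 1.35, -0.088], TCP at [0.141, 0.609, 0.245] pointing down, gripper open.
Joint ranges: [-2.6, 2.6], [-0.5, 2.12], [-1.47, 1.34], [0.16, 2.42], [-1.27, 4.41], [0.06, 2.06], [-2.6, 2.6]. Speed limits (rad/s): [2.22, 2.22, 2.79, 2.79, 3.14, 3.14, 3.14].

## Interface

Orientations are given as a unit quaternion [x, y, z, w].
In Python, from bench import telemetry, camera, get_calibration, r gives the robot as it stands.
- The arm moves only by the tool drive_tool, never from a script. Its argument "series" is one flat list of numbers, 7 for each row, row after row: the turn, a rotation vector about the tool's x, y, z in units of 5 degrees (1.0 is 5 degrees), then the shift along the tool's x, y, z in units of 40 mm (1.0 is 40 mm), then the opening, from -1 (shut) to 1 (fully open). A call has 1 to 10 rows; each row is the pose to reach, as a shift and turn from the pose commanded when the call began, along the tool's axes at that moment; what a row does not reach only later rows make up. A row lasts 1/12 s, in which the tool goes at most 41.7 mm and 7.16 degrees, less where a joint would pass 70% of its speed; a pose out of reach is approached as far as the arm can. A call with a gripper value outside its range is refused whole. The fingers move at their own pace and stop on an object; "grip_force" is the grip in N (left out, the last holds). Time passes only in rows, so rows that repeat a pose let the fingers close. It gives the time, the measured TCP pose, the force, the opening and the grip force at its end, in the units of the state.
- telemetry.read_state(): the state, without advancing time (a new reading comes with each control period).
- camera(name): name is "side" or "top"; returns the picture (480x640x3 uint8, red, green, blue); there is no depth.
- get_calibration(name): a dict with "fovy" (degrees; the focal length in pixels is half the picture's height over the tangent of half this angle, whatever the lens; pixels are square), "cx", "cy" (the principal point, pixels), "dist" ([k1, k2, p1, p2, k3] as OpenCV has them; the pictures are not rectified), "xyz" and "rotation" of the camera in the world. Camera axes: x right, y up, looking along -z (the intrinsics and any distortion apply to the point x, -y, -z); pixel columns grow to the right and rows downward; lengths in m; the calibration is good to about 2 mm. A picture is of the moment at which its call begins. get_calibration takes no time and is no camera call.
- r.close_job(): hands the job in; it is judged then, once.
The state is a dict: "time": time; "joint_positions": joint angles; "joint_vel": joint speeds; "joint_torque": joint torques, N m; "ee_pos": TCP position; "eef_rot": TCP orientation; "ft_force": force on the tool from outside, world axes, zero at the start; "torque": the same for the moment, N m; "width": finger opening in m; "grip_force": force on a finger pad.
Only numpy, scipy, OpenCV 4.12 (cv2) and the standard library are available. Lean on these libraries where they do the work, as an engineer would, in place of code of your own. Each camera call takes 0.05 s, during which the arm holds its last target. There are 200 camera calls.

## Task

Get the blue cupboard open for the paper cups: press its door in at the brass dot until the push-catch lets go and the spring pops the door ajar, then reach behind its free edge with the fingertips and push it wide open, about square to the cupboard. Only press and push the door, never take it between the fingers. Leave the white cupboard shut, and do not move the glass, the jug or the tin.

Things in the scene. Friction and masses are not known exactly. Their poses are not given: they have to be found in the camera images.
- blue_cupboard: plywood cube cupboard fixed to the counter, 200 mm deep (x), 200 wide (y), 220 tall, walls 15 mm, with a blue top board and one blue door on its front, which faces -x (roughly the robot). Origin: centre of the underside. The top board starts 31 mm behind the door's outer face, leaving a 13 mm slot behind the shut door
- blue_door (a joint): hinge of the blue door, rad: 0 shut on its catch, negative pushed in (stop -0.065), positive swung out towards the robot (stop 1.75), counter-clockwise seen from above: the free edge goes from +y to -x. Door 166 mm wide, 202 tall, 18 thick, its top edge level with the cupboard's top (220 mm). When the pressing finger draws back a spring plunger throws it ajar to about 0.55 rad
- blue_press (a point): centre of an 18 mm brass dot on the blue door's outer face, where to press: 145 mm from the hinge axis, 23 mm from the free edge, 35 mm below the top edge (height 185 mm). Moves with the door. Axes: x into the door, y towards its free edge, z up. Pushed with about 5 N the shut door sinks 9 mm to a firm stop; push to the stop, the catch lets go some 3 to 6 mm in
- blue_inside (a point): point on the blue door's inner face, straight behind the brass dot (18 mm in), same axes; a place to push the door wide open. Once it is ajar a finger fits down between this face and the cupboard's front, reaching to 120 mm height at the lowest (the plunger and catch are below). The door swings freely with about 1 N at the edge and stays where it is left
- blue_hinge (a point): point on the blue door's vertical hinge axis, at the height of the brass dot, in the plane of the shut door's outer face, at the cupboard's right (-y) side; does not move. Axes of the cupboard: x into it, y towards the shut door's free edge, z up
- white_cupboard: plywood cube cupboard fixed to the counter, 200 mm deep (x), 200 wide (y), 220 tall, walls 15 mm, with a white top board and one white door on its front, which faces -x (roughly the robot). Origin: centre of the underside. The top board starts 31 mm behind the door's outer face, leaving a 13 mm slot behind the shut door. To be left alone
- white_door (a joint): hinge of the white door, rad: 0 shut on its catch, negative pushed in (stop -0.065), positive swung out towards the robot (stop 1.75), counter-clockwise seen from above: the free edge goes from +y to -x. Door 166 mm wide, 202 tall, 18 thick, its top edge level with the cupboard's top (220 mm). Same push-catch: do not press it
- tumbler: loose clear glass, 76 mm across, 115 tall; origin: centre of the underside
- jug: loose steel milk jug with a handle at its +y side, 84 mm across without the handle, 100 tall; origin: centre of the underside
- tin: loose black round tin, 76 mm across, 110 tall; origin: centre of the underside
Mind the look-alikes: they are no part of the job. What is shaped like the jug but pink or red is not meant.

How it is judged:
By the outcome, as a careful person would: the job done as asked, in the order asked, and still so for the second after the job is handed in, with the robot touching nothing.
It also fails if it takes over 58 s, if anything falls off the work surface, if the arm or the gripper's body presses on something with over 40 N, if the wrist force passes 120 N, or if a joint passes its speed limit or range.

## Working session

There is one attempt and no reset: what is moved stays moved. The work goes in short steps, Python scripts to look and compute and a tool call to move; the robot and the scene stay as the last step left them, time stands still between calls to the robot, and variables do not carry over. Pictures are saved under pics/ and viewed, at most 10 in all, crops included, and the job is handed in when it is done.

Besides the shell and the picture viewer there is one more tool, called after "Call:" as name(argument=value, ...) on one line, values as JSON. drive_tool: Moves the arm, as the interface text tells. Its arguments: {"type":"object","properties":{"series":{"type":"array"},"grip_force":{"type":"number"}},"required":["series"]}

```bash
mkdir -p pics; python3 - <<'E'
from bench import telemetry,camera,get_calibration,r
import cv2
for n in("side","top"):
    cv2.imwrite(f"pics/{n}0.png",camera(n)[:,:,::-1]); print(n,get_calibration(n))
s=telemetry.read_state();print(s['time'],s['ee_pos'],s['eef_rot'],s['width'],r.tips_ahead)
E
```

```text
side {'fovy': 51.86866311385096, 'cx': 323.9824208173825, 'cy': 242.03008991567833, 'dist': array([0.01075647, 0.        , 0.        , 0.        , 0.        ]), 'xyz': array([ 0.42571322, -0.82478613,  1.10916141]), 'rotation': array([ 0.35481712, -0.00916047, -0.03841994,  0.93410107])}
top {'fovy': 42.29284313115809, 'cx': 316.93090065703285, 'cy': 227.01774430988254, 'dist': array([-0.0097069,  0.       ,  0.       ,  0.       ,  0.       ]), 'xyz': array([0.38487753, 0.03448369, 1.90913751]), 'rotation': array([ 0.01963145, -0.02151698, -0.70040504,  0.71315104])}
0.1 [0.1404694  0.60870042 0.24385537] [ 1.13152039e-01  9.93577491e-01 -6.18674154e-04 -4.57974709e-05] 0.08681889401757935 0.022
```

View pics/side0.png

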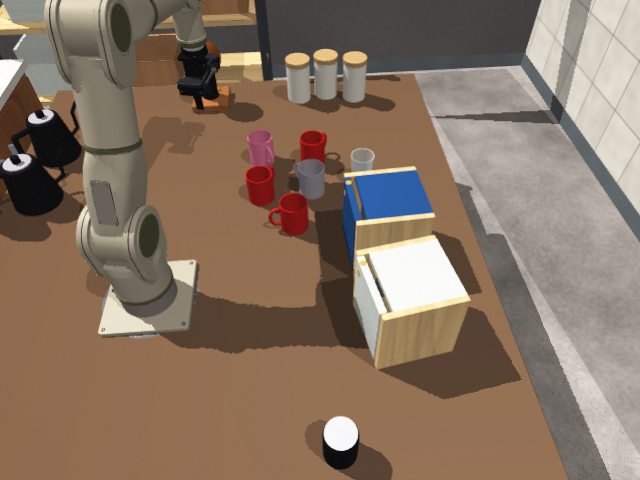

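View pics/top0.png

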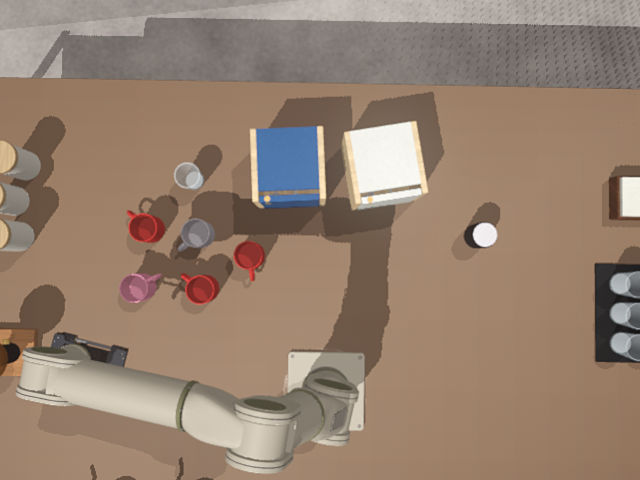

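```bash
cat > h.py <<'E'
import numpy as np,cv2
from scipy.spatial.transform import Rotation as R
from bench import telemetry,camera,get_calibration,r
def ray(n,uv):
    c=get_calibration(n);f=240/np.tan(np.radians(c['fovy']/2))
    K=np.array([[f,0,c['cx']],[0,f,c['cy']],[0,0,1]])
    p=cv2.undistortPoints(np.array(uv,float).reshape(-1,1,2),K,c['dist'])[:,0]
    d=np.c_[p[:,0],-p[:,1],-np.ones(len(p))]
    return c['xyz'],R.from_quat(c['rotation']).apply(d)
def onz(n,uv,z):
    o,d=ray(n,uv); return (o+d*((z-o[2])/d[:,2:]))
E
python3 - <<'E'
import sys;sys.path.insert(0,'.')
from h import *
im=cv2.imread('pics/top0.png');s=cv2.imread('pics/side0.png')
a=cv2.resize(im[115:275,225:345],None,fx=3.6,fy=3.6,interpolation=cv2.INTER_CUBIC)
b=cv2.resize(s[160:280,335:435],None,fx=3.6,fy=3.6,interpolation=cv2.INTER_CUBIC)
b=cv2.copyMakeBorder(b,0,a.shape[0]-b.shape[0],0,0,cv2.BORDER_CONSTANT)
cv2.imwrite('pics/crop.png',np.hstack([a[:, :432],b]))
print(a.shape,b.shape)
hsv=cv2.cvtColor(im,cv2.COLOR_BGR2HSV)
m=cv2.inRange(hsv,(105,120,60),(125,255,255))
for c in cv2.findContours(m,0,2)[0]:
    if cv2.contourArea(c)>50: print(cv2.contourArea(c),cv2.boundingRect(c),cv2.minAreaRect(c))
m=cv2.inRange(hsv,(0,180,80),(5,255,255))|cv2.inRange(hsv,(165,100,60),(180,255,255))
for c in cv2.findContours(m,0,2)[0]:
    if cv2.contourArea(c)>50:
        x,y,w,h=cv2.boundingRect(c);print('red',(x,y,w,h),onz('top',[[x,y],[x+w,y+h]],.1)[:,:2].round(3).tolist())
E
```

```text
(576, 432, 3) (576, 360, 3)
447.0 (260, 194, 59, 14) ((289.12115478515625, 200.64920043945312), (11.529936790466309, 58.22618103027344), 87.79740142822266)
3530.0 (257, 127, 62, 64) ((287.063232421875, 158.5181884765625), (61.48831558227539, 59.531673431396484), 87.61405944824219)
red (204, 276, 14, 25) [[0.342, 0.356], [0.27, 0.314]]
red (128, 211, 36, 31) [[0.527, 0.584], [0.438, 0.476]]
```

View pics/crop.png

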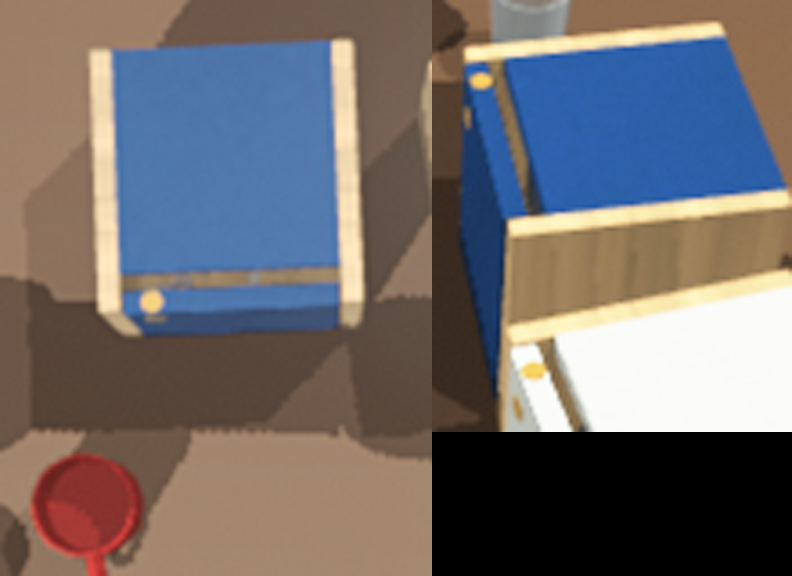

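```bash
python3 - <<'E'
import sys;sys.path.insert(0,'.')
from h import *
q=lambda L:np.array(L,float)/3.6+[225,115]-0.36
P=onz('top',q([[89,50],[353,40],[362,303],[99,310],[152,301],[119,292],[340,285],[341,305],[123,314]]),.22)
for n,p in zip('BL BR FR FL topspot doorBL doorBR doorFR doorFL'.split(),P): print(n,p.round(4))
d=lambda a,b:np.linalg.norm(P[a]-P[b]).round(4)
print(d(0,1),d(1,2),d(2,3),d(3,0),d(7,8))
print('dot',onz('top',q([[155,319]]),.185))
v=P[3]-P[2];print('yaw of y axis',np.degrees(np.arctan2(-v[0],v[1])));v=P[0]-P[1];print(np.degrees(np.arctan2(-v[0],v[1])))
v=P[0]-P[3];print(np.degrees(np.arctan2(v[1],v[0])));v=P[1]-P[2];print(np.degrees(np.arctan2(v[1],v[0])))
# side
qs=lambda L:(np.array(L,float)-[432,0])/3.6+[335,160]-.36
for n,p in zip(['topspot','BL','BR','FR','FL'],onz('side',qs([[481,81],[722,24],[790,190],[509,222],[464,50]]),.22)):print('side',n,p.round(4))
print('side dot',onz('side',qs([[467,118]]),.185))
print('mug rim',onz('top',q([[32,500],[142,500],[87,452],[87,556],[95,576]]),.09).round(3))
im=cv2.imread('pics/top0.png');print('jug,tumbler c',onz('top',[[197,233],[188,176]],.1).round(3))
E
```

```text
BL [0.7515 0.2217 0.22  ]
BR [0.7629 0.02   0.22  ]
FR [0.561  0.0097 0.22  ]
FL [0.552  0.2092 0.22  ]
topspot [0.5596 0.1691 0.22  ]
doorBL [0.566  0.1943 0.22  ]
doorBR [0.5744 0.0266 0.22  ]
doorFR [0.5592 0.0256 0.22  ]
doorFL [0.5493 0.1909 0.22  ]
0.202 0.2022 0.1998 0.1998 0.1656
dot [[0.54927685 0.16928173 0.185     ]]
yaw of y axis 2.575831376755255
3.2543700640602338
3.5797865884847466
2.9334380611323994
side topspot [0.5606 0.1718 0.22  ]
side BL [0.7529 0.2205 0.22  ]
side BR [0.7643 0.038  0.22  ]
side FR [0.5637 0.0243 0.22  ]
side FL [0.5516 0.2082 0.22  ]
side dot [[0.5505606 0.1699792 0.185    ]]
mug rim [[0.409 0.273 0.09 ]
 [0.41  0.184 0.09 ]
 [0.449 0.23  0.09 ]
 [0.364 0.228 0.09 ]
 [0.348 0.221 0.09 ]]
jug,tumbler c [[0.467 0.38  0.1  ]
 [0.633 0.412 0.1  ]]
```

Candidates for the dot: the brass spot on the blue door's top edge at top (267,198), the brass dot on its face at top (268,203), and the white door's dot at side (478,272). I choose the blue face dot. Both views put it at about (0.550, 0.170, 0.185), and its distances from the cupboard's corners match the given sizes. The cupboard's yaw is about 3°. The nearby red mug is outside the door's swing.

Call:
drive_tool(series=[0,0,-3.2,-9.3,-9.1,0.6,-1,0,0,-3.2,-9.3,-9.1,0.6,-1,0,0,-3.2,-9.3,-9.1,0.6,-1,0,0,-3.2,-9.3,-9.1,0.6,-1,0,0,-3.2,-9.3,-9.1,0.6,-1,0,0,-3.2,-9.3,-9.1,0.6,-1,0,0,-3.2,-9.3,-9.1,0.6,-1,0,0,-3.2,-9.3,-9.1,0.6,-1,0,0,-3.2,-9.3,-9.1,0.6,-1,0,0,-3.2,-9.3,-9.1,0.6,-1])

```text
time: 0.93
ee_pos: [0.3655, 0.2564, 0.2252]
eef_rot: [-0.026, 1.0, 0.0, -0.0]
ft_force: [1.6, 0.8, -0.6]
width: 0.0285
grip_force: 0.0
```

```bash
cat >> h.py <<'E'
def to(p,ydeg=None,tilt=0):
    "turn and shift (row units) from the present pose to TCP p, tool y at world angle ydeg, tips tilted to +x by tilt deg"
    s=telemetry.read_state();A=R.from_quat(s['eef_rot'])
    a=np.radians(ydeg);y=np.array([np.cos(a),np.sin(a),0]);z=np.array([0,0,-1.]);x=np.cross(y,z)
    B=R.from_matrix(np.c_[x,y,z])*R.from_euler('y',-tilt,degrees=True)
    print('t',s['time'],'at',np.round(s['ee_pos'],4),'F',np.round(s['ft_force'],1),'w',round(s['width'],3))
    print('turn',np.degrees((A.inv()*B).as_rotvec()).round(2)/5,'shift',(A.inv().apply(np.array(p)-s['ee_pos'])/.04).round(2))
    return B
E
python3 - <<'E'
import sys;sys.path.insert(0,'.')
from h import *
to([.42,.17,.22],93)
E
```

```text
t 0.9333 at [0.3655 0.2564 0.2252] F [ 1.6  0.8 -0.6] w 0.028
turn [ 0.004 -0.002  0.002] shift [-1.25 -2.23  0.13]
```

```bash
python3 - <<'E'
import sys;sys.path.insert(0,'.')
from h import *
to([.49,.168,.202],93,15)
E
```

```text
t 0.9333 at [0.3655 0.2564 0.2252] F [ 1.6  0.8 -0.6] w 0.028
turn [ 4.000e-03 -3.002e+00  2.000e-03] shift [-2.99 -2.37  0.58]
```

Call:
drive_tool(series=[0,-3,0,-3,-2.4,0.6,-1,0,-3,0,-3,-2.4,0.6,-1,0,-3,0,-3,-2.4,0.6,-1,0,-3,0,-3,-2.4,0.6,-1,0,-3,0,-3,-2.4,0.6,-1,0,-3,0,-3,-2.4,0.6,-1,0,-3,0,-3,-2.4,0.6,-1])

```text
time: 1.52
ee_pos: [0.4893, 0.1693, 0.2011]
eef_rot: [-0.026, 0.991, 0.003, 0.13]
ft_force: [0.5, 0.5, -0.2]
width: 0.0005
grip_force: 0.0
```

```bash
python3 - <<'E'
import sys;sys.path.insert(0,'.')
from h import *
to([.535,.17,.202],93,15)
im=[cv2.imread('pics/side0.png')]
a=cv2.resize(camera('top')[150:260,230:340,::-1],None,fx=4,fy=4);b=cv2.resize(camera('side')[150:260,310:420,::-1],None,fx=3.4,fy=4)
cv2.imwrite('pics/pre.png',np.hstack([a[:,:420],b]))
E
```

```text
t 1.5167 at [0.4893 0.1693 0.2011] F [ 0.5  0.5 -0.2] w 0.0
turn [ 0.    -0.008  0.004] shift [-1.11 -0.04  0.27]
```

View pics/pre.png

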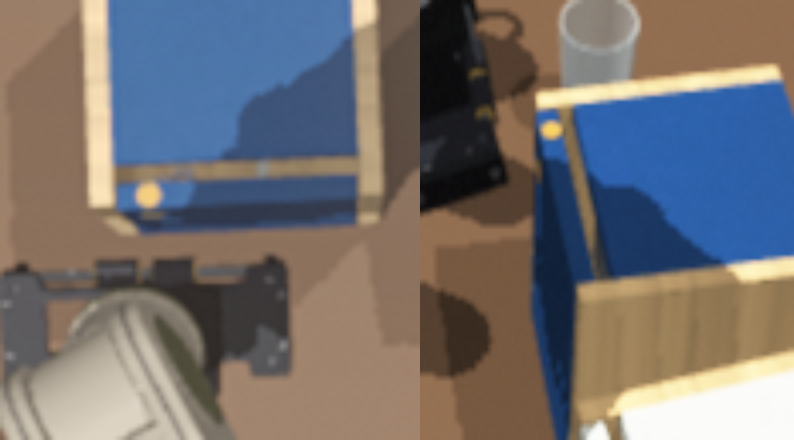

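Call:
drive_tool(series=[0,0,0,-0.6,0,0.16,-1,0,0,0,-0.97,0,0.26,-1,0,0,0,-1.03,0,0.28,-1,0,0,0,-1.09,0,0.29,-1,0,0,0,-1.15,0,0.31,-1,0,0,0,-1.21,0,0.32,-1,0,0,0,-1.21,0,0.32,-1])

```text
time: 2.2
ee_pos: [0.5391, 0.1722, 0.2013]
eef_rot: [-0.026, 0.991, 0.004, 0.13]
ft_force: [-3.7, 1.7, -0.1]
width: 0.0008
grip_force: 1.8
```

Call:
drive_tool(series=[0,0,0,-0.05,0,0.013,-1,0,0,0,-0.1,0,0.026,-1,0,0,0,-0.15,0,0.04,-1,0,0,0,-0.15,0,0.04,-1])

```text
time: 2.53
ee_pos: [0.5443, 0.1724, 0.201]
eef_rot: [-0.026, 0.991, 0.004, 0.129]
ft_force: [-12.4, 1.1, 5.5]
width: 0.0003
grip_force: 6.2
```

Call:
drive_tool(series=[0,0,0,-0.03,0,0.01,-1,0,0,0,1,0,-0.27,-1,0,0,0,2,0,-0.54,-1,0,0,0,3.1,0,-0.84,-1,0,0,0,3.1,0,-0.84,-1,0,0,0,3.1,0,-0.84,-1,0,0,0,3.1,0,-0.84,-1,0,0,0,3.1,0,-0.84,-1])

```text
time: 3.2
ee_pos: [0.4188, 0.1651, 0.2023]
eef_rot: [-0.026, 0.991, 0.004, 0.131]
ft_force: [0.4, 0.1, -0.7]
width: 0.0006
grip_force: 0.0
```

```bash
python3 - <<'E'
import sys;sys.path.insert(0,'.')
from h import *
to([.41,.17,.30],93,0)
a=cv2.resize(camera('top')[140:260,210:350,::-1],None,fx=3,fy=3);b=cv2.resize(camera('side')[140:260,290:430,::-1],None,fx=2.7,fy=3)
cv2.imwrite('pics/ajar.png',np.hstack([a,b]))
E
```

```text
t 3.2 at [0.4188 0.1651 0.2023] F [ 0.4  0.1 -0.7] w 0.001
turn [ 0.006  3.012 -0.008] shift [-0.43  0.13 -2.41]
```

View pics/ajar.png

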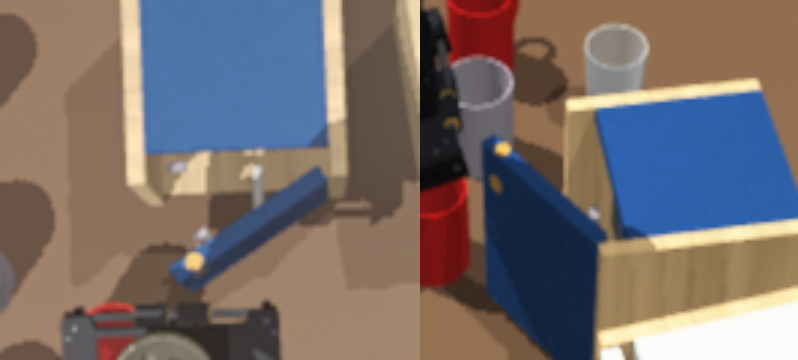

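The door has popped ajar; its free edge is at about top-crop (172–190, 268–288). Next I measure it and plan the push.

```bash
python3 - <<'E'
import sys;sys.path.insert(0,'.')
from h import *
P=onz('top',np.array([[172,264],[190,282],[194,260],[322,172]])/3.+[210,140],.22);print(P.round(4))
h=np.array([.558,.025]);v=P[2,:2]-h;print('r',np.linalg.norm(v),'spot angle',np.degrees(np.arctan2(-v[0],v[1]))-3.1-np.degrees(np.arctan(9/145)))
print('now up');to([.41,.17,.27],93,0)
E
```

```text
[[0.4782 0.166  0.22  ]
 [0.4621 0.1493 0.22  ]
 [0.4822 0.1461 0.22  ]
 [0.5647 0.0312 0.22  ]]
r 0.1428609581480212 spot angle 25.391005642149214
now up
t 3.3 at [0.4187 0.165  0.2019] F [-0.  -0.2 -0.4] w 0.001
turn [-0.004  3.002 -0.01 ] shift [-0.24  0.14 -1.7 ]
```

Call:
drive_tool(series=[0,1,0,-0.6,0.1,-2.3,-1,0,2,0,-0.6,0.1,-2.3,-1,0,3,0,-0.6,0.1,-2.3,-1,0,3,0,-0.6,0.1,-2.3,-1,0,3,0,-0.6,0.1,-2.3,-1,0,3,0,-0.6,0.1,-2.3,-1])

```text
time: 3.8
ee_pos: [0.417, 0.1689, 0.2957]
eef_rot: [-0.026, 1.0, -0.001, -0.0]
ft_force: [-0.1, -1.1, -0.2]
width: 0.0001
grip_force: 0.0
```

```bash
python3 - <<'E'
import sys;sys.path.insert(0,'.')
from h import *
to([.515,.19,.29],93,0)
to([.515,.19,.188],93,0)
E
```

```text
t 3.8 at [0.417  0.1689 0.2957] F [-0.1 -1.1 -0.2] w 0.0
turn [-0.018 -0.002 -0.006] shift [-2.47  0.4   0.14]
t 3.8 at [0.417  0.1689 0.2957] F [-0.1 -1.1 -0.2] w 0.0
turn [-0.018 -0.002 -0.006] shift [-2.47  0.41  2.69]
```

Call:
drive_tool(series=[0,0,0,-1,0.2,0,-1,0,0,0,-2,0.4,0,-1,0,0,0,-2.47,0.4,0.1,-1,0,0,0,-2.47,0.4,0.1,-1,0,0,0,-2.47,0.4,0.8,-1,0,0,0,-2.47,0.4,1.5,-1,0,0,0,-2.47,0.4,2.2,-1,0,0,0,-2.47,0.4,2.7,-1,0,0,0,-2.47,0.4,2.7,-1])

```text
time: 4.55
ee_pos: [0.5113, 0.1892, 0.1843]
eef_rot: [-0.026, 1.0, -0.002, -0.003]
ft_force: [0.8, -0.1, -0.7]
width: 0.0009
grip_force: 0.0
```

```bash
python3 - <<'E'
import sys;sys.path.insert(0,'.')
from h import *
h=np.array([.558,.025])
# finger centre for door angle t at radius rr (inner face 18 mm in + support of 19x30 finger)
for t,rr in((32,.14),(45,.137),(60,.133),(75,.13),(85,.128),(90,.128)):
    a=np.radians(t+3.1);u=np.array([-np.sin(a),np.cos(a)]);n=np.array([np.cos(a),np.sin(a)])
    b=np.radians(t);c=.018+.0095*np.cos(b)+.015*np.sin(b)
    p=h+rr*u+c*n;print(t,p.round(3));to([*p,.188],93,0)
cv2.imwrite('pics/in.png',cv2.resize(camera('top')[140:260,210:350,::-1],None,fx=3,fy=3))
E
```

```text
32 [0.505 0.159]
t 4.55 at [0.5113 0.1892 0.1843] F [ 0.8 -0.1 -0.7] w 0.001
turn [-0.036 -0.074  0.006] shift [ 0.19 -0.74 -0.09]
45 [0.48  0.143]
t 4.55 at [0.5113 0.1892 0.1843] F [ 0.8 -0.1 -0.7] w 0.001
turn [-0.036 -0.074  0.006] shift [ 0.85 -1.12 -0.08]
60 [0.456 0.117]
t 4.55 at [0.5113 0.1892 0.1843] F [ 0.8 -0.1 -0.7] w 0.001
turn [-0.036 -0.074  0.006] shift [ 1.49 -1.73 -0.08]
75 [0.438 0.086]
t 4.55 at [0.5113 0.1892 0.1843] F [ 0.8 -0.1 -0.7] w 0.001
turn [-0.036 -0.074  0.006] shift [ 1.97 -2.48 -0.07]
85 [0.431 0.063]
t 4.55 at [0.5113 0.1892 0.1843] F [ 0.8 -0.1 -0.7] w 0.001
turn [-0.036 -0.074  0.006] shift [ 2.17 -3.05 -0.07]
90 [0.428 0.051]
t 4.55 at [0.5113 0.1892 0.1843] F [ 0.8 -0.1 -0.7] w 0.001
turn [-0.036 -0.074  0.006] shift [ 2.25 -3.34 -0.07]
```

View pics/in.png

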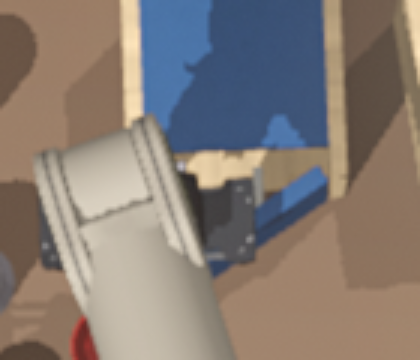

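Call:
drive_tool(series=[0,0,0,0.1,-0.4,-0.08,-1,0,0,0,0.2,-0.74,-0.08,-1,0,0,0,0.55,-0.95,-0.08,-1,0,0,0,0.85,-1.12,-0.08,-1,0,0,0,1.2,-1.4,-0.08,-1,0,0,0,1.5,-1.73,-0.08,-1,0,0,0,1.75,-2.1,-0.08,-1,0,0,0,1.95,-2.45,-0.08,-1,0,0,0,2.05,-2.7,-0.08,-1,0,0,0,2.05,-2.7,-0.08,-1])

```text
time: 5.43
ee_pos: [0.4384, 0.0755, 0.1933]
eef_rot: [-0.025, 1.0, 0.001, 0.001]
ft_force: [0.0, -0.5, 0.3]
width: 0.0008
grip_force: 0.0
```

```bash
python3 - <<'E'
import sys;sys.path.insert(0,'.')
from h import *
to([.43,.060,.188],93,0);to([.428,.051,.188],93,0)
b=cv2.resize(camera('side')[140:290,290:430,::-1],None,fx=3,fy=3);a=cv2.resize(camera('top')[140:290,230:350,::-1],None,fx=3,fy=3)
cv2.imwrite('pics/open.png',np.hstack([a,b]))
E
```

```text
t 5.4333 at [0.4384 0.0755 0.1933] F [ 0.  -0.5  0.3] w 0.001
turn [ 0.016  0.02  -0.038] shift [ 0.23 -0.38  0.13]
t 5.4333 at [0.4384 0.0755 0.1933] F [ 0.  -0.5  0.3] w 0.001
turn [ 0.016  0.02  -0.038] shift [ 0.29 -0.6   0.13]
```

View pics/open.png

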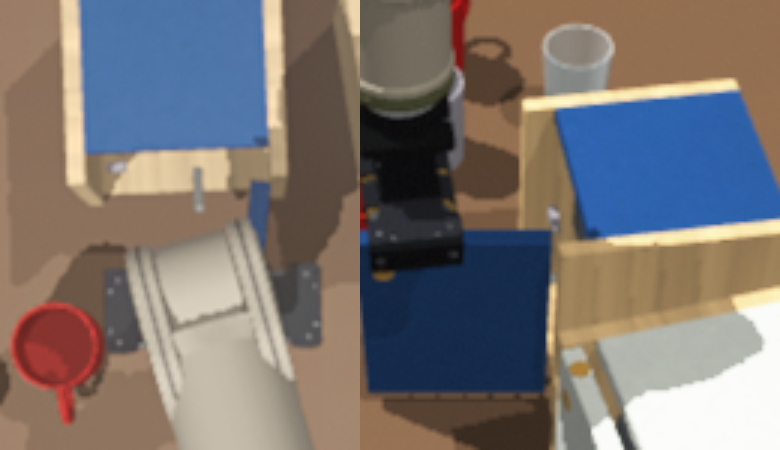

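Call:
drive_tool(series=[0,0,0,0.1,-0.2,0.05,-1,0,0,0,0.2,-0.4,0.05,-1,0,0,0,0.2,-0.53,0.05,-1,0,0,0,0.2,-0.53,0.05,-1,0,0,0,0.2,-0.53,0.05,-1,0,0,0,0.2,-0.1,0.05,-1,0,0,0,0.2,0.5,0,-1,0,0,0,0.2,0.6,-1,-1,0,0,0,0.2,0.6,-2,-1,0,0,0,0.2,0.6,-3,-1])

```text
time: 6.37
ee_pos: [0.4287, 0.1022, 0.3135]
eef_rot: [-0.027, 1.0, -0.0, -0.001]
ft_force: [1.2, 0.5, -0.9]
width: 0.0003
grip_force: 0.0
```

Call:
drive_tool(series=[0,0,0,0,1,-1,-1,0,0,0,0,2,-1,-1,0,0,0,0,3,-1,-1,0,0,0,0,4,-1,-1,0,0,0,0,5,-1,-1,0,0,0,0,5,-1,-1,0,0,0,0,5,-1,-1,0,0,0,0,5,-1,-1])

```text
time: 7.03
ee_pos: [0.4188, 0.3014, 0.3517]
eef_rot: [-0.027, 1.0, -0.001, -0.0]
ft_force: [-0.3, -0.2, 0.2]
width: 0.0002
grip_force: 0.0
```

```bash
python3 - <<'E'
import sys;sys.path.insert(0,'.')
from h import *
to([.41,.25,.3],93,0)
b=camera('side');a=camera('top');cv2.imwrite('pics/end.png',np.vstack([np.hstack([cv2.resize(a[140:290,230:350,::-1],None,fx=3,fy=3),cv2.resize(b[140:290,310:420,::-1],None,fx=3,fy=3)])]))
E
```

```text
t 7.0333 at [0.4188 0.3014 0.3517] F [-0.3 -0.2  0.2] w 0.0
turn [-0.012 -0.006  0.008] shift [ 0.29 -1.27  1.29]
```

View pics/end.png

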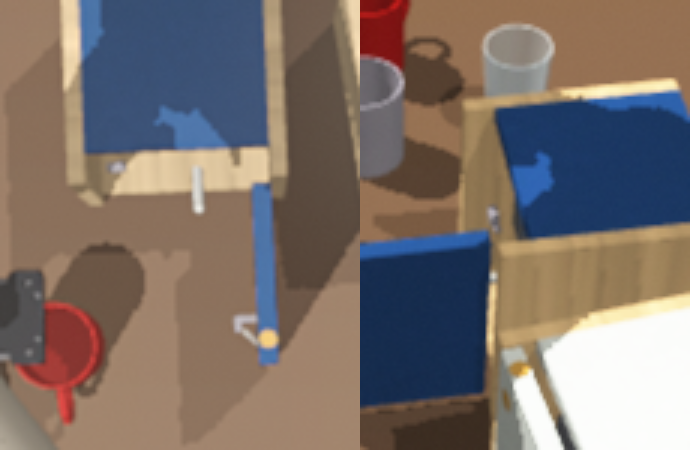

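The door strip runs from top-crop (262,185) to (269,362), so it stands square to the cupboard. The white cupboard is still shut and the robot is clear of everything.

```bash
python3 -c "
from bench import r
print(r.close_job())"
```

```text
the job is handed in; nothing more can be done
None
```

The blue door was pressed at its brass dot, popped ajar and pushed open to about 90° in about 7 s of robot time; the white cupboard is still shut, the glass, jug and tin were not touched, and the job is handed in.

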